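Fetch the flux jar from behind the bottles

TASK

The jar with the black lid stands at the back of the wooden rack, behind two bottles. First move both bottles out of the way into the metal side tray, and with both standing there fetch the jar and stand it in the white circle on the blue mat; then put each bottle back upright on the very place in the rack where it stood at the start. Tip nothing over and leave the solder spool, the side cutters and the screwdriver alone.

Things in the scene. Friction and masses are not known exactly. Their poses are not given: they have to be found in the camera images.
- pink_bottle: Pink bottle, upright and round, 36 mm in diameter and 85 mm high (narrower cap on top), about 0.1 kg. Origin at the centre of its underside, z up. Starts on one of the two front places of the rack, either one.
- pump_bottle: Pale blue pump bottle with a white pump head, upright and round: the body is 47 mm in diameter up to 94 mm, then the neck is 24 mm up to 114 mm, total height 122 mm; about 0.16 kg. Grasp the upper part of the body, 70 to 90 mm up, so that the hand clears the pump head. Origin at the centre of its underside, z up. Starts on the other front place of the rack.
- flux_jar: Low round jar, cream with a black lid, 46 mm in diameter (the part below the lid, up to 22 mm, is 43 mm) and 32 mm high, about 0.05 kg. Origin at the centre of its underside, z up. Starts on the back place of the rack, about 15 to 25 mm from the sides of the bottles.
- rack: Fixed pale wooden rack, 130 (x) by 180 mm (y); origin under its centre, +x to its back, turned up to 0.3 rad. Base 8 mm thick: things stand at z = 8 mm. Back board at x = 55 to 65 mm, 48 mm high; side cheeks at y = +-87 mm, 19 mm high; front open. Black circles, 60 mm wide, mark its places: front (-28, +45) and (-28, -45), back (+19, 0) mm; things start within 5 mm of them.
- tray: Fixed shallow aluminium side tray, empty at the start, 120 mm (x) by 190 mm (y) outside, walls 4 mm thick and 14 mm high, floor at z = 4 mm. Origin at the centre of its underside. Turned by up to 0.2 rad; it lies in front of the rack, to the left or to the right.
- mat: Fixed flat blue mat, 120 mm (x) by 160 mm (y), 4 mm thick, empty at the start, with a printed white circle of 66 mm diameter at its centre. Origin at the centre of its underside, top at z = 4 mm. Turned by up to 0.2 rad; it lies in front of the rack, on the other side from the tray.
- solder_spool: Bystander: yellow-rimmed spool of solder standing on the worktop right of the rack, 55 mm in diameter, 40 mm high; origin at the centre of its underside. Loose; leave it alone.
- pliers: Bystander: side cutters with orange grips lying on the worktop to the right of and behind the rack, 125 mm long (its y), 46 mm wide, 11 mm high; origin at the centre of its underside. Loose; leave it alone.
- screwdriver: Bystander: small screwdriver with a red handle lying at the left front of the worktop, 154 mm long (its y), 15 mm thick; origin at the centre of its underside. Loose; leave it alone.
Things that resemble listed ones, but are neither listed nor needed, are in the scene too. There is more than one size of the flux_jar; the one meant has the size given above. Leave any yellow look-alike of the pump_bottle alone.

How it is judged:
By the outcome, as a careful person would: the job done as asked, in the order asked, and still so for the second after the job is handed in, with the robot touching nothing.
It also fails if it takes over 102 s, if anything falls off the work surface, if the arm or the gripper's body presses on something with over 40 N, if the wrist force passes 120 N, or if a joint passes its speed limit or range.

ROBOT

A 7-joint arm with a two-finger parallel gripper is mounted at the origin on a cart in front of the work surface, level with it; the furniture and walls round the work are solid. World frame = base frame: x ahead of the robot, y to its left, z up, the work surface at z = 0. Lengths are in mm, angles in rad, forces in N, time in s.
With the tool pointing down it reaches from about 425 to 800 mm from the base axis. Payload 8.3 kg.
Tool frame: the origin (TCP) lies at the very end of the fingers, on their centre line; the grasp point (between the pads) lies bot.hold_point_z behind it (bot.hold_point_z is the distance from the TCP to the grasp point, in mm); z points along the fingers, y is the line along which they close (so a half turn about z gives the same grasp; the last joint's range is limited). The gripper opens to 85 mm and grips with 20 to 120 N. Pads are 22 mm wide; open, the fingers measure 114 mm over their backs; the gripper's body (76 mm by 85 mm) begins 54 mm behind the grasp point. The pads swing forward as they close: fully open they stand 13 mm farther back than shut.
Start: joints at [-1.237, 0.383, 0.016, 1.37, -0.006, 1.388, -0.046], TCP at [241.491, 576.442, 231.279] pointing down, gripper open.
Joint ranges: [-2.95, 2.95], [-0.25, 2.06], [-1.52, 1.56], [0.18, 2.33], [-1.44, 4.58], [0.02, 2.06], [-3.01, 3.01]. Speed limits (rad/s): [2.39, 2.39, 3.01, 3.01, 3.14, 3.14, 3.14].

INTERFACE

Orientations are given as a 3x3 rotation matrix whose columns are the frame's x, y, z axes.
In Python, from plant import bot gives the robot as it stands. The module is installed in compiled form; this text tells all that it offers.
- The arm moves only by the tool play_rows, never from a script. Its argument "motion" is a list of rows, each a list of 7 numbers: the shift along the world's x, y, z in cm, then the turn, a rotation vector about the world's x, y, z in degrees, then the opening, from -1 (shut) to 1 (fully open). In form: [[tx, ty, tz, wx, wy, wz, jaw], ...]. A call has 1 to 20 rows; each row shifts and turns the commanded pose from where the row before left it; what a row does not reach is not made up. A row lasts 1/10 s, in which the tool goes at most 50 mm and 8.59 degrees, less where a joint would pass 70% of its speed; a pose out of reach is approached as far as the arm can. A call with a gripper value outside its range is refused whole. The fingers move at their own pace and stop on an object; the grip force is fixed at half the most. Time passes only in rows, so rows that do not move let the fingers close. It gives the time, the measured TCP pose, the force, the opening and the grip force at its end, in the units of the state.
- bot.get_obs(): the state, without advancing time (a new reading comes with each control period).
- bot.grab_frame(name): name is "scene" or "top" or "wrist"; returns the picture (420x560x3 uint8, red, green, blue); there is no depth.
- bot.calibration(name): a dict with "fx", "fy", "cx", "cy" (pixels), "R" (3x3) and "t" (3): a world point X has camera coordinates R X + t. Camera axes: x right, y down, z forward; pixel columns grow to the right and rows downward; lengths in mm; the calibration is good to about 2 mm. The wrist camera is an equidistant fisheye: a pixel r from the principal point sees the ray r / f radians off the axis. A picture is of the moment at which its call begins: read the wrist's pose just before it. calibration takes no time and is no camera call; for the wrist camera it gives the pose at the moment of the call.
- bot.sign_off(): hands the job in; it is judged then, once.
The state is a dict: "time": time; "joint_positions": joint angles; "joint_velocities": joint speeds; "tau": joint torques, N m; "tool_pos": TCP position; "ee_rot": TCP orientation; "wrist_force": force on the tool from outside, world axes, zero at the start; "moment": the same for the moment, N m; "opening": opening from 0.0 (shut) to 1.0 (fully open); "gripper_force": force on a finger pad.
Only numpy, scipy, OpenCV 4.12 (cv2) and the standard library are available. Lean on these libraries where they do the work, as an engineer would, in place of code of your own. Each camera call takes 0.05 s, during which the arm holds its last target. There are 200 camera calls.

## Working session

There is one attempt and no reset: what is moved stays moved. The work goes in short steps, Python scripts to look and compute and a tool call to move; the robot and the scene stay as the last step left them, time stands still between calls to the robot, and variables do not carry over. Pictures are saved under pics/ and viewed, at most 14 in all, crops included, and the job is handed in when it is done.

Besides the shell and the picture viewer there is one more tool, called after ">>>" in YAML: its name, and indented under it one key for each argument. play_rows: Moves the arm, as the interface text tells. Its arguments: {"type":"object","properties":{"motion":{"type":"array","items":{"type":"array","items":{"type":"number"}}}},"required":["motion"]}

```bash
mkdir -p pics
python3 - <<'E'
from plant import bot
import cv2
for n in("scene","top"):
    cv2.imwrite(f"pics/{n}0.png",cv2.resize(bot.grab_frame(n)[:,:,::-1],(800,600),interpolation=cv2.INTER_CUBIC))
    c=bot.calibration(n);print(n,{k:(v if not hasattr(v,'round') else v.round(3).tolist()) if not isinstance(v,list) else v for k,v in c.items()})
o=bot.get_obs();print(o['ee_rot'],o['tool_pos'],o['time'],bot.hold_point_z,o['opening'])
E
```

```text
scene {'fx': 385.7786798603218, 'fy': 385.7786798603218, 'cx': 280.7836112970683, 'cy': 212.39229649916865, 'R': [[0.503, -0.864, 0.004], [-0.572, -0.337, -0.748], [0.648, 0.374, -0.664]], 't': [-279.119, 334.297, 836.692]}
top {'fx': 469.0448212618971, 'fy': 469.0448212618971, 'cx': 277.9190739803525, 'cy': 204.70662538405435, 'R': [[-0.029, -0.999, -0.018], [-0.998, 0.03, -0.062], [0.063, 0.016, -0.998]], 't': [10.376, 572.903, 1118.707]}
[[-9.22325729e-01  3.86412748e-01 -6.61278492e-04]
 [ 3.86413313e-01  9.22324278e-01 -1.63644584e-03]
 [-2.24303254e-05 -1.76486291e-03 -9.99998442e-01]] [241.32776932 576.03729368 230.38894998] 0.1 18.700000000000003 0.9999399485054126
```

View pics/scene0.png

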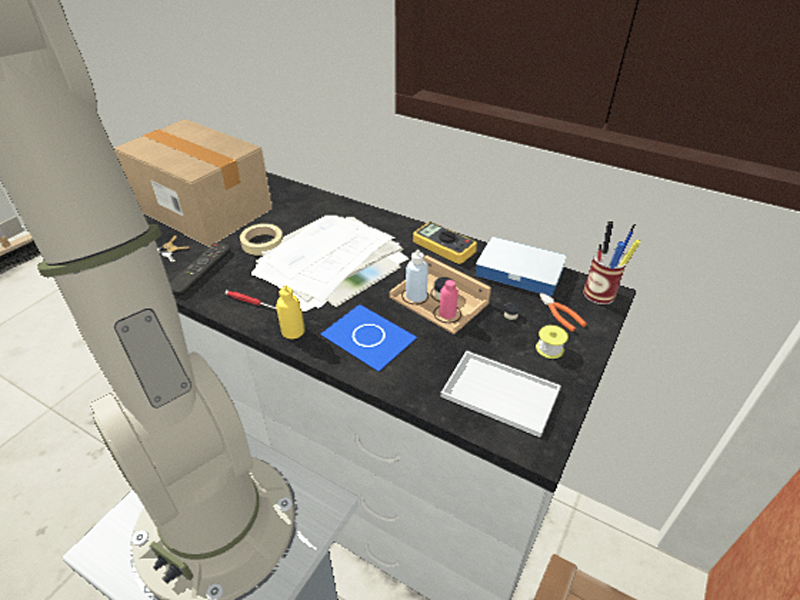

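View pics/top0.png

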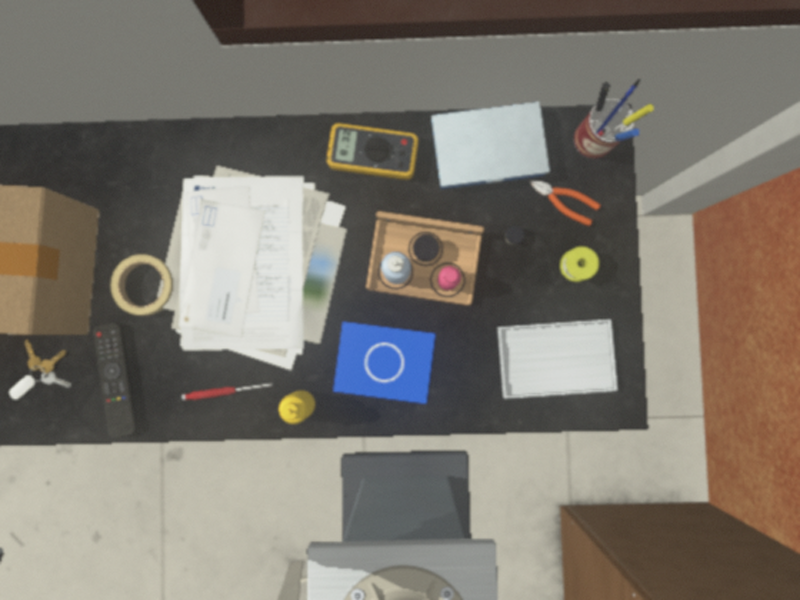

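The scene image shows the pump bottle front-left and the pink bottle front-right in the rack, with the jar behind them. In the top image (800 px wide) the main points are: pump head (396,265), pink cap (449,277), jar lid (426,247), white circle (384,362), tray centre (557,359). The small jar at (513,235) is a look-alike.

```bash
cat > h.py <<'E'
import numpy as np, cv2
from plant import bot
def ray(c,px,fish=False):
    d=np.array([(px[0]-c['cx'])/c['fx'],(px[1]-c['cy'])/c['fy']])
    if fish:
        r=np.hypot(*d); s=np.sin(r)/r if r>1e-9 else 1
        v=np.array([*(d*s),np.cos(r)])
    else: v=np.array([*d,1])
    R=np.array(c['R']);return -R.T@np.array(c['t']),R.T@v
def at(c,px,z,fish=False):
    o,v=ray(c,px,fish);return (o+v*(z-o[2])/v[2])[:2]
def proj(c,X,fish=False):
    p=np.array(c['R'])@X+np.array(c['t'])
    if fish:
        h=np.hypot(p[0],p[1]);k=np.arctan2(h,p[2])/max(h,1e-9);d=p[:2]*k
    else:d=p[:2]/p[2]
    return np.array([d[0]*c['fx']+c['cx'],d[1]*c['fy']+c['cy']])
E
python3 - <<'E'
from h import *
c=bot.calibration("top")
for n,p,z in [("mat",(384,362),4),("tray a",(497,326),14),("b",(611,320),14),("c",(617,391),14),("d",(503,398),14),("pumphead",(396,265),122),("pinkcap",(449,277),85),("jar",(426,247),40),("rackFL",(367,291),10),("FR",(472,304),10),("BL",(378,212),48),("BR",(484,226),48),("spool",(580,264),40),("yellow",(297,407),100)]:
    print(n,at(c,(p[0]*.7,p[1]*.7),z).round(1))
w=bot.calibration("wrist");o=bot.get_obs();R=np.array(w['R']);print(w['fx'],w['cx'],w['cy'],R.T@-np.array(w['t'])-o['tool_pos'],R.round(2))
E
```

```text
mat [455.6  19.6]
tray a [ 511.3 -173.7]
b [ 515.9 -366. ]
c [ 396.8 -370.2]
d [ 390.2 -179.2]
pumphead [608.9  -7.6]
pinkcap [591. -91.]
jar [646.1 -57.2]
rackFL [577.4  45.1]
FR [ 550.  -133.2]
BL [706.1  21.1]
BR [ 677.1 -154.1]
spool [ 609.8 -311.5]
yellow [393.3 153.6]
325.19226210127806 276.89599523983065 210.37465573055007 [-71.7901877   30.00455934 141.37939163] [[ 0.39  0.92 -0.  ]
 [ 0.88 -0.37  0.31]
 [ 0.29 -0.12 -0.95]]
```

>>> play_rows:
  motion:
    - [1, -1.7, 0.1, 0, 0, 0, 1]
    - [1.9, -3.4, 0.1, 0, 0, 1, 1]
    - [1.9, -3.4, 0.1, 0, 0, 1, 1]
    - [1.9, -3.4, 0.1, 0, 0, 1, 1]
    - [1.9, -3.4, 0.1, 0, 0, 1, 1]
    - [1.9, -3.4, 0.1, 0, 0, 1, 1]
    - [1.9, -3.4, 0.1, 0, 0, 1, 1]
    - [1.9, -3.4, 0.1, 0, 0, 1, 1]
    - [1.9, -3.4, 0.1, 0, 0, 1, 1]
    - [1.9, -3.4, 0.1, 0, 0, 1, 1]
    - [1.9, -3.4, 0.1, 0, 0, 1, 1]
    - [1.9, -3.4, 0.1, 0, 0, 1, 1]
    - [1.9, -3.4, 0.1, 0, 0, 1, 1]
    - [1.9, -3.4, 0.1, 0, 0, 1, 1]
    - [1.9, -3.4, 0.1, 0, 0, 1, 1]
    - [1.9, -3.4, 0.1, 0, 0, 0, 1]
    - [1.9, -3.4, 0.1, 0, 0, 0, 1]
    - [1.9, -3.4, 0.1, 0, 0, 0, 1]
    - [1.2, -2.0, 0.1, 0, 0, 0, 1]
    - [0.4, -1.0, 0, 0, 0, 0, 1]

```text
time: 2.1
tool_pos: [590.8, -51.4, 249.7]
ee_rot: [[-0.988, 0.155, -0.001], [0.155, 0.988, -0.001], [0.001, -0.001, -1.0]]
wrist_force: [-0.7, 0.3, 0.4]
opening: 0.993
gripper_force: 0.0
```

Run:
```python
from h import *
import json
c=bot.calibration("wrist");im=bot.grab_frame("wrist")[:,:,::-1]
cv2.imwrite("pics/w1raw.png",im);json.dump({k:np.array(v).tolist() for k,v in c.items()},open("w1.json","w"))
cv2.imwrite("pics/w1.png",cv2.resize(im,(800,600),interpolation=cv2.INTER_CUBIC))
o=bot.get_obs();print(o['tool_pos'],o['ee_rot'].round(3) if hasattr(o['ee_rot'],'round') else o['ee_rot'],o['time'])
```

```text
[590.69524559 -51.96554276 249.64962558] [[-0.988  0.156 -0.001]
 [ 0.156  0.988 -0.002]
 [ 0.001 -0.002 -1.   ]] 2.15
```

View pics/w1.png

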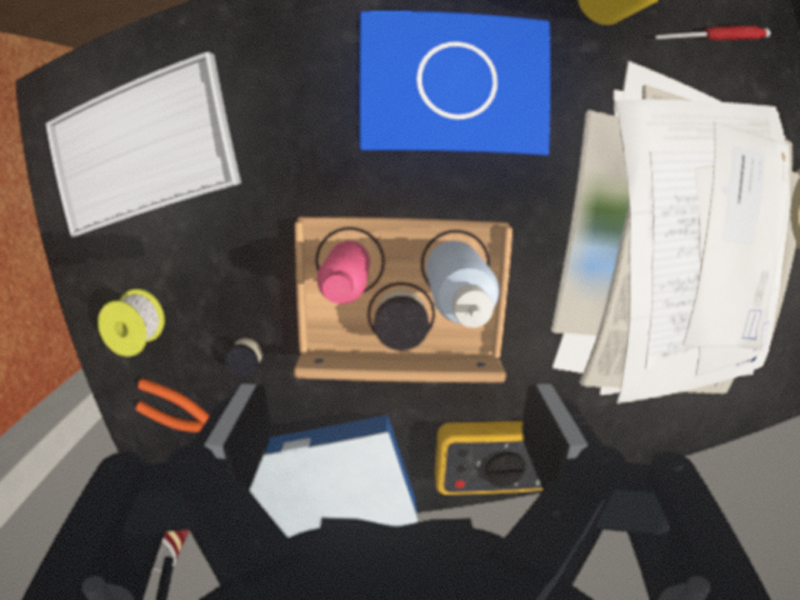

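The wrist image shows the tray top-left, mat circle at (457,80), pink bottle base near (348,260) with cap at (344,286), pump head at (472,307) and jar lid at (402,321). I'll fit the silhouettes next.

```bash
cat > fit.py <<'E'
from h import *
from scipy.optimize import minimize
def circ(c,x,y,z,r,n=48):
    return np.array([proj(c,np.array([x+r*np.cos(a),y+r*np.sin(a),z]),True) for a in np.linspace(0,2*np.pi,n)],np.float32)
def sil(c,x,y,z0,prof,shape,S=4):
    m=np.zeros((shape[0]*S,shape[1]*S),np.uint8)
    for (a,b,r) in prof:
        h=cv2.convexHull(np.vstack([circ(c,x,y,z0+a,r),circ(c,x,y,z0+b,r)]))
        cv2.fillPoly(m,[np.round((h+.5)*S-.5).astype(np.int32)],255)
    return cv2.resize(m,(shape[1],shape[0]),interpolation=cv2.INTER_AREA)/255.
def fit(c,mask,p0,z0,prof):
    f=lambda p:np.abs(sil(c,p[0],p[1],z0,prof,mask.shape)-mask).sum()
    r=minimize(f,p0,method="Nelder-Mead",options=dict(initial_simplex=np.array(p0)+[[0,0],[6,0],[0,6]],xatol=.1,fatol=.5))
    return r.x,r.fun/mask.sum()
PUMP=[(0,94,23.5),(94,114,12),(114,122,11)]; PINK=[(0,62,18),(62,85,11)]
E
cat > m1.py <<'E'
from fit import *
import json
im=cv2.imread("pics/w1raw.png");c=json.load(open("w1.json"))
roi=np.zeros(im.shape[:2],bool);roi[150:240,210:352]=1
hsv=cv2.cvtColor(im,cv2.COLOR_BGR2HSV).astype(int);H,Sa,V=hsv[...,0],hsv[...,1],hsv[...,2]
pink=(roi&(H>155)&(H<178)&(Sa>90)).astype(float)
b,g,r=[im[...,i].astype(int) for i in range(3)]
pump=(roi&(b>r-8)&(V>110)); pump[:,:293]=0
pump=cv2.morphologyEx(pump.astype(np.uint8),cv2.MORPH_CLOSE,np.ones((9,9))).astype(float)
dark=(roi&(V<60)).astype(np.uint8);dark[:195]=0;dark[:,:250]=0;dark[:,310:]=0
lid=cv2.morphologyEx(dark,cv2.MORPH_OPEN,cv2.getStructuringElement(2,(13,13))).astype(float)
for n,m,p0,z,pr in [("pump",pump,(607,-7),8,PUMP),("pink",pink,(592,-93),8,PINK),("lid",lid,(646,-57),40,[(0,.1,23)])]:
    print(n,m.sum(),*fit(c,m,p0,z,pr))
o=cv2.resize(im[140:280,190:370],None,fx=4,fy=4)
for m,col in((pink,(0,255,0)),(pump,(0,0,255)),(lid,(255,255,0))):
    mm=cv2.resize(m[140:280,190:370].astype(np.uint8),None,fx=4,fy=4,interpolation=0)
    cv2.drawContours(o,cv2.findContours(mm,0,2)[0],-1,col,1)
# rack model from a yaw/centre guess
def rk(x,y,z,th=-.153,cx=627,cy=-55.5):
    return proj(c,np.array([cx+x*np.cos(th)-y*np.sin(th),cy+x*np.sin(th)+y*np.cos(th),z]),True)
for X,Y in((-28,45),(-28,-45),(19,0)):
    p=np.array([rk(X+30*np.cos(a),Y+30*np.sin(a),8) for a in np.linspace(0,6.3,60)])
    cv2.polylines(o,[((p-[190,140]+.5)*4).astype(np.int32)],0,(255,0,255),1)
for q in([(-65,-90,8),(-65,90,8)],[(65,-90,48),(65,90,48)],[(-65,90,19),(55,90,19)]):
    p=np.array([rk(*t) for t in q]);cv2.polylines(o,[((p-[190,140]+.5)*4).astype(np.int32)],0,(255,0,255),1)
cv2.imwrite("pics/m1.png",o)
for n,p,z in [("mat",(457,80),4),("trayFR",(47,123),14),("trayBR",(75,236),14),("BL",(240,184),14),("FL",(211,54),14),("sp",(125,337),40)]: print(n,at(c,(p[0]*.7,p[1]*.7),z,True).round(1))
E
python3 m1.py
```

```text
pump 1588.0 [606.52665806  -8.71981239] 0.6554057391218452
pink 1174.0 [595.92278862 -92.8482399 ] 0.11107659418111365
lid 0.0 [1060.796875 -538.6875  ] nan
mat [459.8  19.3]
trayFR [ 403.2 -366.4]
trayBR [ 521.7 -358.4]
BL [ 514.6 -171.7]
FL [ 398.  -177.8]
sp [ 623.7 -311.9]fit.py:14: RuntimeWarning: invalid value encountered in scalar divide
  return r.x,r.fun/mask.sum()
```

View pics/m1.png

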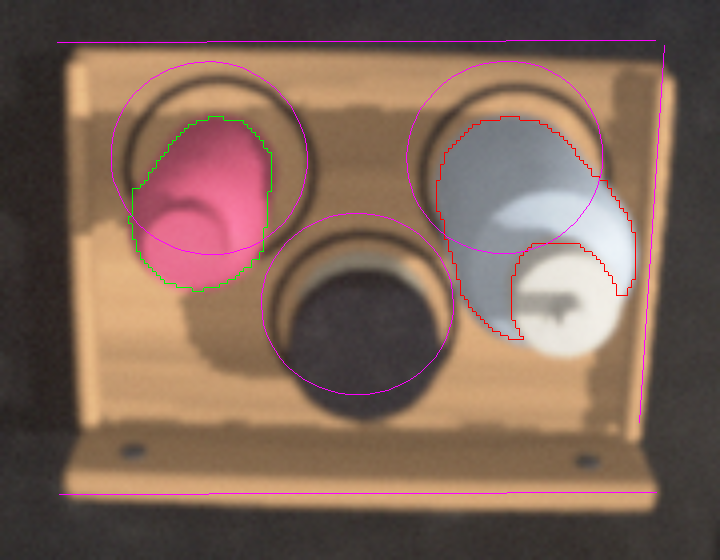

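The overlay shows the rack rings at crop (220,172), (515,182), (363,322) and the lid at (365,345). My rack guess is about 5 mm off, so I'll refine the fits.

```bash
cat >> m1.py <<'E'
print("----")
pump=(roi&(Sa<75)&(V>85)); pump[:,:297]=0;pump[:166]=0
n,l,st,_=cv2.connectedComponentsWithStats(cv2.morphologyEx(pump.astype(np.uint8),cv2.MORPH_OPEN,np.ones((3,3))))
pump=(l==1+st[1:,4].argmax()).astype(np.uint8);pump=cv2.morphologyEx(pump,cv2.MORPH_CLOSE,np.ones((9,9))).astype(float)
print("pump",pump.sum(),*fit(c,pump,(607,-7),8,PUMP))
dark=(roi&(V<85)&(Sa<110)).astype(np.uint8);dark[:195]=0;dark[:,:255]=0;dark[:,305:]=0
lid=cv2.morphologyEx(dark,cv2.MORPH_OPEN,cv2.getStructuringElement(2,(13,13)))
print("lid",lid.sum(),*fit(c,lid.astype(float),(646,-57),40,[(0,.1,23)]))
cr=lambda p:(190+p[0]/4-.5,140+p[1]/4-.5)
for h in(58,62,66,70):print("pink",h,*fit(c,pink,(596,-93),8,[(0,h,18),(h,85,11)]))
print("lid by eye",at(c,cr((365,345)),40,True))
for p in((220,172),(515,182),(363,322)):print("ring",at(c,cr(p),8,True))
E
python3 m1.py 2>/dev/null| sed -n '/----/,$p'
```

```text
----
pump 2400.0 [611.72887558  -7.41698086] 0.11102450980392156
lid 1016 [646.36733246 -57.40108109] 0.15720240852246412
pink 58 [596.63684082 -93.26733398] 0.09675986237765977
pink 62 [596.20466614 -92.89755249] 0.11181147075525269
pink 66 [595.25628388 -92.23559546] 0.1363596886795604
pink 70 [593.65753174 -91.47958374] 0.17756622240037412
lid by eye [646.8263533  -56.52914178]
ring [596.75181342 -92.91612236]
ring [613.76723556  -4.82659246]
ring [651.22662864 -57.48741268]
```

>>> play_rows:
  motion:
    - [0.5, 1.1, 0, 0, 0, -0.5, 1]
    - [0.5, 1.1, 0, 0, 0, -0.5, 1]
    - [0.5, 1.1, 0, 0, 0, -0.5, 1]
    - [0.6, 1.16, 0, 0, 0, -0.5, 1]
    - [0, 0, -1.5, 0, 0, 0, 1]
    - [0, 0, -2, 0, 0, 0, 1]
    - [0, 0, -2, 0, 0, 0, 1]
    - [0, 0, -2, 0, 0, 0, 1]
    - [0, 0, -2, 0, 0, 0, 1]
    - [0, 0, -2, 0, 0, 0, 1]
    - [0, 0, -2, 0, 0, 0, 1]
    - [0, 0, -1.5, 0, 0, 0, 1]
    - [0, 0, -1.5, 0, 0, 0, 1]
    - [0, 0, -1, 0, 0, 0, 1]
    - [0, 0, -0.7, 0, 0, 0, 1]
    - [0, 0, 0, 0, 0, 0, 1]
    - [0, 0, 0, 0, 0, 0, 1]

```text
time: 3.85
tool_pos: [611.9, -4.0, 68.8]
ee_rot: [[-0.982, 0.186, 0.001], [0.186, 0.982, -0.0], [-0.001, 0.0, -1.0]]
wrist_force: [-0.1, -0.4, 0.3]
opening: 1.0
gripper_force: 0.0
```

Run:
```python
from h import *
im=bot.grab_frame("wrist")[:,:,::-1]
cv2.imwrite("pics/w2.png",im);print(bot.get_obs()['tool_pos'])
```

```text
[612.05146912  -4.09304339  69.07560364]
```

View pics/w2.png

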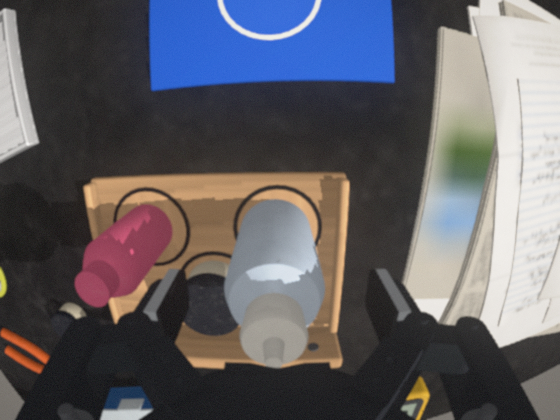

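The bottle's body spans x=228 to 321 and sits about centred between the pads (187 and 368), roughly 1 mm to the right side of the robot. I'll shift 1 mm, close and lift.

>>> play_rows:
  motion:
    - [0, -0.12, -0.1, 0, 0, 0, 1]
    - [0, 0, 0, 0, 0, 0, 0.5]
    - [0, 0, 0, 0, 0, 0, 0]
    - [0, 0, 0, 0, 0, 0, -1]
    - [0, 0, 0, 0, 0, 0, -1]
    - [0, 0, 0, 0, 0, 0, -1]
    - [0, 0, 0, 0, 0, 0, -1]
    - [0, 0, 0, 0, 0, 0, -1]
    - [0, 0, 0, 0, 0, 0, -1]
    - [0, 0, 0, 0, 0, 0, -1]

```text
time: 4.9
tool_pos: [612.2, -5.4, 68.0]
ee_rot: [[-0.982, 0.186, 0.002], [0.186, 0.982, -0.0], [-0.002, 0.0, -1.0]]
wrist_force: [0.4, -1.3, 5.2]
opening: 0.515
gripper_force: 61.7
```

>>> play_rows:
  motion:
    - [0, 0, 0.5, 0, 0, 0, -1]
    - [0, 0, 1.0, 0, 0, 0, -1]
    - [0, 0, 1.5, 0, 0, 0, -1]
    - [0, 0, 2, 0, 0, 0, -1]
    - [0, 0, 2, 0, 0, 0, -1]
    - [0, 0, 2, 0, 0, 0, -1]
    - [0, 0, 1.5, 0, 0, 0, -1]
    - [-0.5, -0.7, 0.5, 0, 0, 0, -1]
    - [-1.0, -1.4, 0, 0, 0, 0, -1]
    - [-1.5, -2.1, 0, 0, 0, 0, -1]
    - [-1.5, -2.1, 0, 0, 0, 0, -1]
    - [-1.5, -2.1, 0, 0, 0, 0, -1]
    - [-1.5, -2.1, 0, 0, 0, 0, -1]
    - [-1.5, -2.1, 0, 0, 0, 0, -1]
    - [-1.5, -2.1, 0, 0, 0, 0, -1]
    - [-1.5, -2.1, 0, 0, 0, 0, -1]
    - [-1.5, -2.1, 0, 0, 0, 0, -1]
    - [-1.0, -1.4, 0, 0, 0, 0, -1]
    - [-0.5, -0.8, 0, 0, 0, 0, -1]
    - [0, -0.6, 0, 0, 0, 0, -1]

```text
time: 6.9
tool_pos: [459.9, -223.1, 176.7]
ee_rot: [[-0.982, 0.188, -0.001], [0.188, 0.982, 0.001], [0.001, 0.0, -1.0]]
wrist_force: [0.4, 0.8, -1.2]
opening: 0.518
gripper_force: 61.2
```

>>> play_rows:
  motion:
    - [0, 0, -0.5, 0, 0, 0, -1]
    - [0, 0, -1.5, 0, 0, 0, -1]
    - [0, 0, -2, 0, 0, 0, -1]
    - [0, 0, -2, 0, 0, 0, -1]
    - [0, 0, -2, 0, 0, 0, -1]
    - [0, 0, -1, 0, 0, 0, -1]
    - [0, 0, -0.7, 0, 0, 0, -1]
    - [0, 0, -0.5, 0, 0, 0, -1]
    - [0, 0, -0.4, 0, 0, 0, -1]
    - [0, 0, -0.3, 0, 0, 0, -1]
    - [0, 0, 0, 0, 0, 0, -1]
    - [0, 0, 0, 0, 0, 0, -1]

```text
time: 8.1
tool_pos: [461.7, -222.3, 68.6]
ee_rot: [[-0.982, 0.186, 0.0], [0.186, 0.982, -0.0], [-0.0, -0.0, -1.0]]
wrist_force: [0.2, -0.7, -0.5]
opening: 0.518
gripper_force: 61.3
```

Run:
```python
from h import *
im=bot.grab_frame("wrist")[:,:,::-1]
cv2.imwrite("pics/w3.png",im);print(bot.get_obs()['tool_pos'],bot.get_obs()['wrist_force'])
```

```text
[ 461.72149404 -222.28058619   68.64874901] [ 0.3947373   0.338905   -1.58066691]
```

View pics/w3.png

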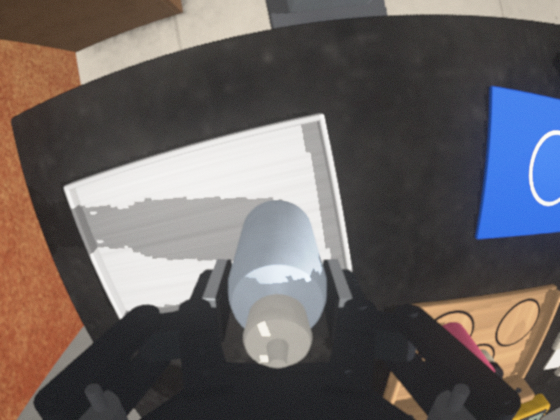

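The bottle hangs over the tray, inside its left wall, with a safe gap. I'll lower it about 4.5 mm and then release.

>>> play_rows:
  motion:
    - [0, 0, -0.2, 0, 0, 0, -1]
    - [0, 0, -0.15, 0, 0, 0, -1]
    - [0, 0, -0.1, 0, 0, 0, -1]
    - [0, 0, 0, 0, 0, 0, -1]
    - [0, 0, 0, 0, 0, 0, -1]

```text
time: 8.65
tool_pos: [461.6, -222.2, 63.9]
ee_rot: [[-0.982, 0.186, 0.0], [0.186, 0.982, -0.0], [-0.0, 0.0, -1.0]]
wrist_force: [0.0, 0.6, 1.8]
opening: 0.515
gripper_force: 61.5
```

>>> play_rows:
  motion:
    - [0, 0, 0, 0, 0, 0, 0.2]
    - [0, 0, 0, 0, 0, 0, 0.6]
    - [0, 0, 0, 0, 0, 0, 1]
    - [0, 0, 0, 0, 0, 0, 1]
    - [0, 0, 0, 0, 0, 0, 1]
    - [0, 0, 0, 0, 0, 0, 1]
    - [0, 0, 1, 0, 0, 0, 1]
    - [0, 0, 2, 0, 0, 0, 1]
    - [0, 0, 2, 0, 0, 0, 1]
    - [0, 0, 2, 0, 0, 0, 1]
    - [0, 0, 2, 0, 0, 0, 1]
    - [0, 0, 1, 0, 0, 0, 1]
    - [1.5, 1.5, 0, 0, 0, 0, 1]
    - [2.5, 2.5, 0, 0, 0, 0, 1]
    - [2.5, 2.5, 0, 0, 0, 0, 1]
    - [2.5, 2.5, 0, 0, 0, 0, 1]
    - [2.5, 2.0, 0, 0, 0, 0, 1]
    - [1.5, 1.5, 0, 0, 0, 0, 1]
    - [0.5, 0.5, 0, 0, 0, 0, 1]
    - [0, 0, 0, 0, 0, 0, 1]

```text
time: 10.65
tool_pos: [596.5, -91.5, 163.4]
ee_rot: [[-0.983, 0.185, -0.001], [0.185, 0.983, -0.0], [0.001, -0.0, -1.0]]
wrist_force: [0.4, -1.0, -1.4]
opening: 0.996
gripper_force: 0.0
```

>>> play_rows:
  motion:
    - [0, 0, 0, 0, 0, 0, 1]
    - [0, 0, 0, 0, 0, 0, 1]

```text
time: 10.85
tool_pos: [595.6, -93.9, 164.0]
ee_rot: [[-0.982, 0.189, -0.0], [0.189, 0.982, -0.0], [0.0, -0.0, -1.0]]
wrist_force: [-0.1, -0.9, -0.2]
opening: 0.999
gripper_force: 0.0
```

```bash
cat > look.py <<'E'
from fit import *
import sys
n=sys.argv[1]
c=bot.calibration("wrist");im=np.ascontiguousarray(bot.grab_frame("wrist")[:,:,::-1]);cv2.imwrite(f"pics/{n}raw.png",im)
hsv=cv2.cvtColor(im,cv2.COLOR_BGR2HSV).astype(int);H,Sa,V=hsv[...,0],hsv[...,1],hsv[...,2]
pink=((H>155)&(H<178)&(Sa>90)&(V>60)).astype(np.uint8)
k,l,st,_=cv2.connectedComponentsWithStats(pink);pink=(l==1+st[1:,4].argmax()).astype(float)
for h in(55,58,62):print("pink",h,*fit(c,pink,(596,-92),8,[(0,h,18),(h,85,11)]))
for x,y,r,z in((611.8,-5.5,30,8),):pass
for X,Y in((613.8,-4.8),(596.8,-92.9),(651.3,-57.6)):
    cv2.polylines(im,[circ(c,X,Y,8,30).astype(np.int32)],1,(255,0,255),1)
for z,r,col in((40,23,(0,255,255)),):cv2.polylines(im,[circ(c,646.6,-57,z,r).astype(np.int32)],1,col,1)
for z,r in((8,18),(93,11)):cv2.polylines(im,[circ(c,596.5,-93,z,r).astype(np.int32)],1,(0,255,0),1)
cv2.imwrite(f"pics/{n}.png",im);print(bot.get_obs()['tool_pos'])
E
python3 look.py w4
```

```text
pink 55 [597.3530736  -93.12897396] 0.0881182323675739
pink 58 [597.31023407 -93.36427307] 0.08884803921568628
pink 62 [595.79609418 -92.81635427] 0.09627963125548727
[595.73651165 -93.69957408 164.07126723]
```

View pics/w4.png

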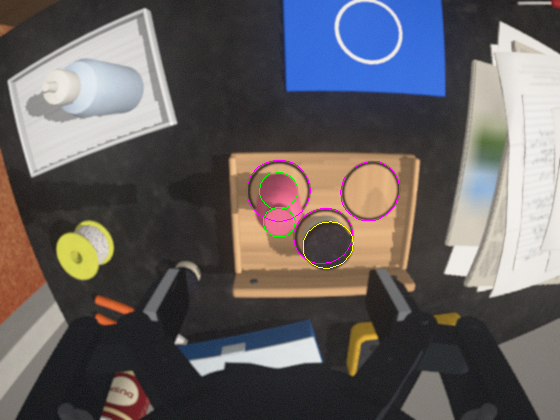

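The pump bottle stands upright in the tray, and the overlay matches the rings, the pink bottle and the jar. Next I'll descend on the pink bottle at (597,-93).

>>> play_rows:
  motion:
    - [0, -0.1, -1, 0, 0, 0, 1]
    - [0, 0, -2, 0, 0, 0, 1]
    - [0, 0, -2, 0, 0, 0, 1]
    - [0, 0, -2, 0, 0, 0, 1]
    - [0, 0, -2, 0, 0, 0, 1]
    - [0, 0, -1.5, 0, 0, 0, 1]
    - [0, 0, -1, 0, 0, 0, 1]
    - [0, 0, -0.7, 0, 0, 0, 1]
    - [0, 0, -0.5, 0, 0, 0, 1]
    - [0, 0, 0, 0, 0, 0, 1]
    - [0, 0, 0, 0, 0, 0, 0.5]
    - [0, 0, 0, 0, 0, 0, 0]
    - [0, 0, 0, 0, 0, 0, -1]
    - [0, 0, 0, 0, 0, 0, -1]
    - [0, 0, 0, 0, 0, 0, -1]
    - [0, 0, 0, 0, 0, 0, -1]
    - [0, 0, 0, 0, 0, 0, -1]
    - [0, 0, 0, 0, 0, 0, -1]
    - [0, 0, 0, 0, 0, 0, -1]
    - [0, 0, 0, 0, 0, 0, -1]

```text
time: 12.9
tool_pos: [597.1, -93.1, 37.5]
ee_rot: [[-0.983, 0.186, 0.001], [0.186, 0.983, 0.0], [-0.001, 0.0, -1.0]]
wrist_force: [0.0, 0.8, 5.8]
opening: 0.402
gripper_force: 60.3
```

>>> play_rows:
  motion:
    - [0, 0, 0.5, 0, 0, 0, -1]
    - [0, 0, 1.0, 0, 0, 0, -1]
    - [0, 0, 2, 0, 0, 0, -1]
    - [0, 0, 2, 0, 0, 0, -1]
    - [0, 0, 2, 0, 0, 0, -1]
    - [0, 0, 2, 0, 0, 0, -1]
    - [0, 0, 2, 0, 0, 0, -1]
    - [0, 0, 1, 0, 0, 0, -1]
    - [-0.4, -0.7, 0.5, 0, 0, 0, -1]
    - [-1.0, -1.5, 0, 0, 0, 0, -1]
    - [-1.5, -2.5, 0, 0, 0, 0, -1]
    - [-2, -3, 0, 0, 0, 0, -1]
    - [-2, -3, 0, 0, 0, 0, -1]
    - [-2, -3, 0, 0, 0, 0, -1]
    - [-1.5, -3, 0, 0, 0, 0, -1]
    - [-1.5, -2.5, 0, 0, 0, 0, -1]
    - [-1, -1.5, 0, 0, 0, 0, -1]
    - [-0.7, -1.0, 0, 0, 0, 0, -1]
    - [-0.3, -0.5, 0, 0, 0, 0, -1]
    - [0, 0, 0, 0, 0, 0, -1]

```text
time: 14.9
tool_pos: [456.7, -315.6, 166.4]
ee_rot: [[-0.982, 0.187, -0.001], [0.187, 0.982, 0.0], [0.001, 0.0, -1.0]]
wrist_force: [-0.5, 0.2, -1.1]
opening: 0.403
gripper_force: 59.8
```

>>> play_rows:
  motion:
    - [0, 0, -0.5, 0, 0, 0, -1]
    - [0, 0, -1.5, 0, 0, 0, -1]
    - [0, 0, -2, 0, 0, 0, -1]
    - [0, 0, -2, 0, 0, 0, -1]
    - [0, 0, -2, 0, 0, 0, -1]
    - [0, 0, -2, 0, 0, 0, -1]
    - [0, 0, -1.2, 0, 0, 0, -1]
    - [0, 0, -0.7, 0, 0, 0, -1]
    - [0, 0, -0.5, 0, 0, 0, -1]
    - [0, 0, -0.3, 0, 0, 0, -1]
    - [0, 0, -0.2, 0, 0, 0, -1]
    - [0, 0, -0.2, 0, 0, 0, -1]
    - [0, 0, 0, 0, 0, 0, -1]
    - [0, 0, 0, 0, 0, 0, -1]

```text
time: 16.3
tool_pos: [457.6, -315.3, 36.1]
ee_rot: [[-0.983, 0.186, 0.0], [0.186, 0.983, -0.0], [-0.0, -0.0, -1.0]]
wrist_force: [0.1, 0.2, -0.8]
opening: 0.405
gripper_force: 59.8
```

>>> play_rows:
  motion:
    - [0, 0, -0.15, 0, 0, 0, -1]
    - [0, 0, -0.12, 0, 0, 0, -1]
    - [0, 0, 0, 0, 0, 0, -1]
    - [0, 0, 0, 0, 0, 0, -1]

```text
time: 16.7
tool_pos: [457.6, -315.2, 33.4]
ee_rot: [[-0.983, 0.186, 0.0], [0.186, 0.983, -0.0], [-0.0, 0.0, -1.0]]
wrist_force: [-0.8, 1.0, 4.9]
opening: 0.401
gripper_force: 60.3
```

>>> play_rows:
  motion:
    - [0, 0, 0, 0, 0, 0, 0.2]
    - [0, 0, 0, 0, 0, 0, 0.6]
    - [0, 0, 0, 0, 0, 0, 1]
    - [0, 0, 0, 0, 0, 0, 1]
    - [0, 0, 0, 0, 0, 0, 1]
    - [0, 0, 0, 0, 0, 0, 1]
    - [0, 0, 1, 0, 0, 0, 1]
    - [0, 0, 2, 0, 0, 0, 1]
    - [0, 0, 3, 0, 0, 0, 1]
    - [0, 0, 3, 0, 0, 0, 1]
    - [0, 0, 3, 0, 0, 0, 1]
    - [0.9, 1, 2, 0, 0, 0, 1]
    - [2, 3, 1, 0, 0, 0, 1]
    - [3, 4, 0, 0, 0, 0, 1]
    - [3, 4, 0, 0, 0, 0, 1]
    - [3, 4, 0, 0, 0, 0, 1]
    - [3, 4, 0, 0, 0, 0, 1]
    - [2, 3.4, 0, 0, 0, 0, 1]
    - [1.5, 2, 0, 0, 0, 0, 1]
    - [0.5, 0.4, 0, 0, 0, 0, 1]

```text
time: 18.7
tool_pos: [647.9, -52.4, 183.2]
ee_rot: [[-0.984, 0.18, 0.0], [0.18, 0.984, 0.001], [0.0, 0.001, -1.0]]
wrist_force: [-0.4, -0.3, 0.2]
opening: 0.996
gripper_force: 0.0
```

>>> play_rows:
  motion:
    - [0, 0, -1, 0, 0, 0, 1]
    - [0, 0, -1, 0, 0, 0, 1]
    - [0, 0, 0, 0, 0, 0, 1]
    - [0, 0, 0, 0, 0, 0, 1]
    - [0, 0, 0, 0, 0, 0, 1]

```text
time: 19.2
tool_pos: [646.3, -58.1, 163.5]
ee_rot: [[-0.982, 0.188, 0.0], [0.188, 0.982, -0.0], [-0.0, -0.0, -1.0]]
wrist_force: [-0.3, -0.0, 0.7]
opening: 1.0
gripper_force: 0.0
```

```bash
sed -i 's/^for h in/if 0:\n  for h in/' look.py
cat >> look.py <<'E'
c2=c
for x,y,z,r,col in((461.6,-222.2,98,23.5,(255,0,0)),(457.6,-315.3,62,18,(0,255,0))):
    cv2.polylines(im,[circ(c,x,y,z,r).astype(np.int32)],1,col,1)
cv2.polylines(im,[circ(c,459.5,20.5,4,33).astype(np.int32)],1,(0,0,255),1)
cv2.imwrite(f"pics/{n}.png",im)
E
python3 look.py w5
```

```text
[646.48359257 -57.86979532 163.61491166]
```

View pics/w5.png

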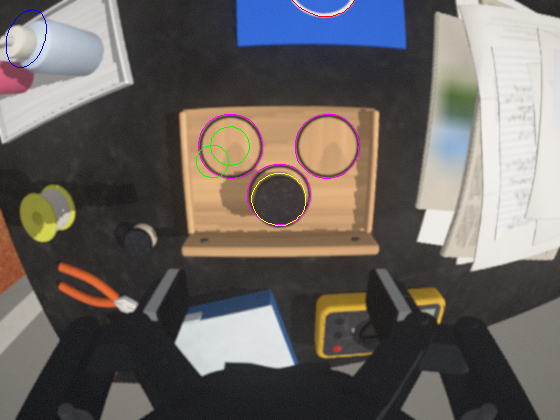

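The jar sits at the overlay circle (279,197), and both bottles stand in the tray. Descending on the jar.

>>> play_rows:
  motion:
    - [0, 0, -1, 0, 0, 0, 1]
    - [0, 0, -2, 0, 0, 0, 1]
    - [0, 0, -2, 0, 0, 0, 1]
    - [0, 0, -2, 0, 0, 0, 1]
    - [0, 0, -2, 0, 0, 0, 1]
    - [0, 0, -2, 0, 0, 0, 1]
    - [0, 0, -1.5, 0, 0, 0, 1]
    - [0, 0, -1, 0, 0, 0, 1]
    - [0, 0, -0.7, 0, 0, 0, 1]
    - [0, 0, -0.5, 0, 0, 0, 1]
    - [0, 0, -0.3, 0, 0, 0, 1]
    - [0, 0, -0.2, 0, 0, 0, 1]
    - [0, 0, 0, 0, 0, 0, 1]
    - [0, 0, 0, 0, 0, 0, 1]

```text
time: 20.65
tool_pos: [646.8, -57.2, 11.5]
ee_rot: [[-0.982, 0.186, 0.001], [0.186, 0.982, -0.0], [-0.001, 0.0, -1.0]]
wrist_force: [0.0, 0.7, 0.6]
opening: 0.997
gripper_force: 0.0
```

>>> play_rows:
  motion:
    - [0, 0, 0, 0, 0, 0, 0.5]
    - [0, 0, 0, 0, 0, 0, 0]
    - [0, 0, 0, 0, 0, 0, -1]
    - [0, 0, 0, 0, 0, 0, -1]
    - [0, 0, 0, 0, 0, 0, -1]
    - [0, 0, 0, 0, 0, 0, -1]
    - [0, 0, 0, 0, 0, 0, -1]
    - [0, 0, 0, 0, 0, 0, -1]
    - [0, 0, 0, 0, 0, 0, -1]

```text
time: 21.55
tool_pos: [646.9, -57.2, 11.6]
ee_rot: [[-0.982, 0.186, 0.001], [0.186, 0.982, -0.0], [-0.001, 0.0, -1.0]]
wrist_force: [-1.7, 0.0, 5.4]
opening: 0.514
gripper_force: 60.9
```

>>> play_rows:
  motion:
    - [0, 0, 0.5, 0, 0, 0, -1]
    - [0, 0, 1.0, 0, 0, 0, -1]
    - [0, 0, 2, 0, 0, 0, -1]
    - [0, 0, 2, 0, 0, 0, -1]
    - [0, 0, 2, 0, 0, 0, -1]
    - [0, 0, 1.5, 0, 0, 0, -1]
    - [-0.5, 0.2, 1, 0, 0, 0, -1]
    - [-1.2, 0.5, 0, 0, 0, 0, -1]
    - [-2, 0.8, 0, 0, 0, 0, -1]
    - [-2.5, 1, 0, 0, 0, 0, -1]
    - [-2.5, 1, 0, 0, 0, 0, -1]
    - [-2.5, 1, 0, 0, 0, 0, -1]
    - [-2.5, 1, 0, 0, 0, 0, -1]
    - [-2, 1, 0, 0, 0, 0, -1]
    - [-1.5, 0.6, 0, 0, 0, 0, -1]
    - [-1, 0.4, 0, 0, 0, 0, -1]
    - [-0.5, 0.3, 0, 0, 0, 0, -1]
    - [0, 0, 0, 0, 0, 0, -1]
    - [0, 0, 0, 0, 0, 0, -1]
    - [0, 0, 0, 0, 0, 0, -1]

```text
time: 23.55
tool_pos: [460.1, 20.4, 111.1]
ee_rot: [[-0.982, 0.187, 0.0], [0.187, 0.982, -0.0], [-0.0, -0.0, -1.0]]
wrist_force: [0.3, 0.4, -0.7]
opening: 0.512
gripper_force: 61.0
```

```bash
cat > mat.py <<'E'
from fit import *
import sys
n=sys.argv[1];c=bot.calibration("wrist");im=np.ascontiguousarray(bot.grab_frame("wrist")[:,:,::-1]);o=bot.get_obs()['tool_pos'];print(o)
hsv=cv2.cvtColor(im,cv2.COLOR_BGR2HSV).astype(int)
white=((hsv[...,1]<110)&(hsv[...,2]>130)).astype(np.uint8)
ys,xs=np.nonzero(white);P=np.array([at(c,(x,y),4,True) for x,y in zip(xs,ys)])
d=np.hypot(*(P-[459.5,20.5]).T);P=P[(d>22)&(d<42)]
A=np.c_[P,np.ones(len(P))];s=np.linalg.lstsq(A,(P**2).sum(1),rcond=None)[0];m=s[:2]/2;print("ring",len(P),m,np.sqrt(s[2]+m@m))
cv2.polylines(im,[circ(c,*m,4,33).astype(np.int32)],1,(0,0,255),1);cv2.imwrite(f"pics/{n}.png",im)
E
python3 mat.py w6
```

```text
[459.97504661  20.43562405 111.03710317]
ring 1565 [461.03901719  19.16592723] 32.5014432424632
```

View pics/w6.png

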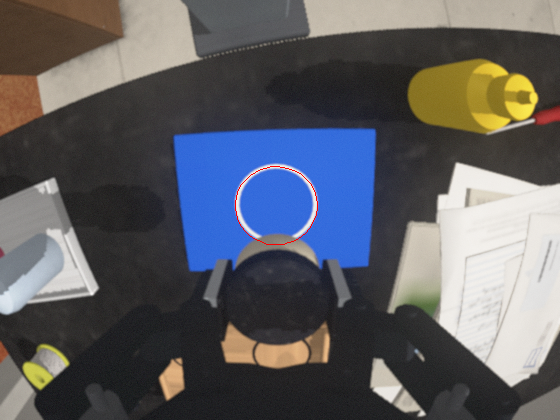

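The jar is held upright, and the ring centre is at about (460,19.5), right under the tool.

>>> play_rows:
  motion:
    - [0, -0.05, -1, 0, 0, 0, -1]
    - [0, 0, -2, 0, 0, 0, -1]
    - [0, 0, -2, 0, 0, 0, -1]
    - [0, 0, -2, 0, 0, 0, -1]
    - [0, 0, -1.2, 0, 0, 0, -1]
    - [0, 0, -0.8, 0, 0, 0, -1]
    - [0, 0, -0.5, 0, 0, 0, -1]
    - [0, 0, -0.4, 0, 0, 0, -1]
    - [0, 0, -0.2, 0, 0, 0, -1]
    - [0, 0, -0.15, 0, 0, 0, -1]
    - [0, 0, -0.05, 0, 0, 0, -1]
    - [0, 0, 0, 0, 0, 0, -1]
    - [0, 0, 0, 0, 0, 0, -1]

```text
time: 24.9
tool_pos: [459.6, 20.4, 8.3]
ee_rot: [[-0.983, 0.186, 0.0], [0.186, 0.983, 0.0], [-0.0, 0.0, -1.0]]
wrist_force: [0.0, 0.4, -0.8]
opening: 0.511
gripper_force: 61.0
```

>>> play_rows:
  motion:
    - [0, 0, -0.07, 0, 0, 0, -1]
    - [0, 0, 0, 0, 0, 0, -1]
    - [0, 0, 0, 0, 0, 0, 0]
    - [0, 0, 0, 0, 0, 0, 0.5]
    - [0, 0, 0, 0, 0, 0, 1]
    - [0, 0, 0, 0, 0, 0, 1]
    - [0, 0, 0, 0, 0, 0, 1]
    - [0, 0, 0, 0, 0, 0, 1]
    - [0, 0, 1, 0, 0, 0, 1]
    - [0, 0, 2, 0, 0, 0, 1]
    - [0, 0, 3, 0, 0, 0, 1]
    - [0, 0, 3, 0, 0, 0, 1]
    - [0, 0, 3, 0, 0, 0, 1]
    - [0, 0, 3, 0, 0, 0, 1]
    - [0, 0, 1, 0, 0, 0, 1]
    - [0, 0, 0, 0, 0, 0, 1]
    - [0, 0, 0, 0, 0, 0, 1]

```text
time: 26.6
tool_pos: [459.0, 20.4, 166.7]
ee_rot: [[-0.983, 0.186, -0.001], [0.186, 0.983, -0.0], [0.001, -0.0, -1.0]]
wrist_force: [0.2, -1.0, -0.7]
opening: 0.995
gripper_force: 0.0
```

```bash
python3 mat.py w7; python3 -c "
import cv2;cv2.imwrite('pics/w7c.png',cv2.imread('pics/w7.png'))"
```

```text
[458.70031863  20.27958626 166.228201  ]
ring 672 [458.79905345  19.23983377] 31.41705876194544
```

View pics/w7.png

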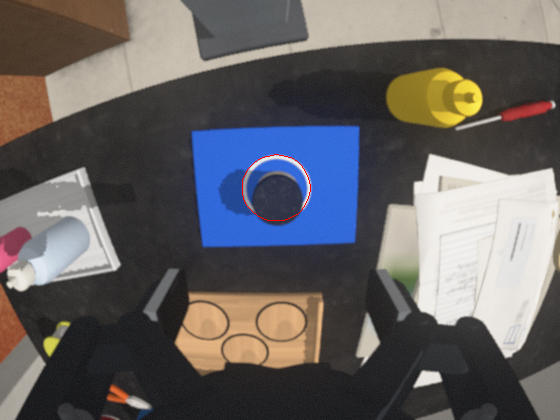

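The jar stands inside the white circle (ring centre (278,187); lid at (278,197), the offset being parallax). Next I'll fetch the pink bottle.

>>> play_rows:
  motion:
    - [0, -1.5, 0, 0, 0, 0, 1]
    - [0, -3, 0, 0, 0, 0, 1]
    - [-0.1, -4, 0, 0, 0, 0, 1]
    - [0, -4, 0, 0, 0, 0, 1]
    - [0, -4, 0, 0, 0, 0, 1]
    - [0, -4, 0, 0, 0, 0, 1]
    - [0, -4, 0, 0, 0, 0, 1]
    - [0, -4, 0, 0, 0, 0, 1]
    - [0, -3, 0, 0, 0, 0, 1]
    - [0, -1.5, 0, 0, 0, 0, 1]
    - [0, -0.56, 0, 0, 0, 0, 1]
    - [0, 0, 0, 0, 0, 0, 1]
    - [0, 0, 0, 0, 0, 0, 1]
    - [0, 0, 0, 0, 0, 0, 1]

```text
time: 28.05
tool_pos: [458.9, -313.8, 167.1]
ee_rot: [[-0.983, 0.184, -0.0], [0.184, 0.983, 0.001], [0.0, 0.001, -1.0]]
wrist_force: [0.0, -0.7, 0.9]
opening: 1.0
gripper_force: 0.0
```

```bash
cat > look2.py <<'E'
from fit import *
import sys
n,what,x0,y0,z0=sys.argv[1],sys.argv[2],*map(float,sys.argv[3:])
c=bot.calibration("wrist");im=np.ascontiguousarray(bot.grab_frame("wrist")[:,:,::-1]);print(bot.get_obs()['tool_pos'])
hsv=cv2.cvtColor(im,cv2.COLOR_BGR2HSV).astype(int);H,Sa,V=hsv[...,0],hsv[...,1],hsv[...,2]
if what=="pink":
    m=((H>155)&(H<178)&(Sa>90)&(V>50)).astype(np.uint8)
    k,l,st,_=cv2.connectedComponentsWithStats(m);m=(l==1+st[1:,4].argmax()).astype(float);print(fit(c,m,(x0,y0),z0,[(0,57,18),(57,85,11)]))
for zz,r in (((0,18),(57,18),(85,11)) if what=="pink" else ((0,23.5),(94,23.5))):cv2.polylines(im,[circ(c,x0,y0,z0+zz,r).astype(np.int32)],1,(0,255,0),1)
cv2.imwrite(f"pics/{n}.png",im)
E
python3 look2.py w8 pink 457.6 -315.2 4
```

```text
[ 458.9136287  -313.93596054  167.26046238]
(array([ 457.92070646, -315.60483028]), np.float64(0.09497955224925259))
```

>>> play_rows:
  motion:
    - [-0.1, -0.05, -1, 0, 0, 0, 1]
    - [0, 0, -2, 0, 0, 0, 1]
    - [0, 0, -2, 0, 0, 0, 1]
    - [0, 0, -2, 0, 0, 0, 1]
    - [0, 0, -2, 0, 0, 0, 1]
    - [0, 0, -1.6, 0, 0, 0, 1]
    - [0, 0, -1.2, 0, 0, 0, 1]
    - [0, 0, -0.8, 0, 0, 0, 1]
    - [0, 0, -0.5, 0, 0, 0, 1]
    - [0, 0, -0.2, 0, 0, 0, 1]
    - [0, 0, 0, 0, 0, 0, 1]
    - [0, 0, 0, 0, 0, 0, 1]
    - [0, 0, 0, 0, 0, 0, 1]

```text
time: 29.4
tool_pos: [457.8, -316.0, 34.9]
ee_rot: [[-0.983, 0.186, 0.001], [0.186, 0.983, -0.0], [-0.001, -0.0, -1.0]]
wrist_force: [-0.4, -0.3, 0.5]
opening: 1.006
gripper_force: 0.0
```

>>> play_rows:
  motion:
    - [0, 0.08, -0.15, 0, 0, 0, 1]
    - [0, 0, 0, 0, 0, 0, 0.5]
    - [0, 0, 0, 0, 0, 0, 0]
    - [0, 0, 0, 0, 0, 0, -1]
    - [0, 0, 0, 0, 0, 0, -1]
    - [0, 0, 0, 0, 0, 0, -1]
    - [0, 0, 0, 0, 0, 0, -1]
    - [0, 0, 0, 0, 0, 0, -1]
    - [0, 0, 0, 0, 0, 0, -1]
    - [0, 0, 0, 0, 0, 0, -1]
    - [0, 0, 0, 0, 0, 0, -1]

```text
time: 30.5
tool_pos: [457.6, -315.2, 33.1]
ee_rot: [[-0.982, 0.186, 0.0], [0.186, 0.982, -0.0], [-0.0, -0.0, -1.0]]
wrist_force: [-0.7, -0.3, 4.8]
opening: 0.402
gripper_force: 60.2
```

>>> play_rows:
  motion:
    - [0, 0, 0.5, 0, 0, 0, -1]
    - [0, 0, 1.0, 0, 0, 0, -1]
    - [0, 0, 2, 0, 0, 0, -1]
    - [0, 0, 2, 0, 0, 0, -1]
    - [0, 0, 2, 0, 0, 0, -1]
    - [0, 0, 2, 0, 0, 0, -1]
    - [0, 0, 2, 0, 0, 0, -1]
    - [0, 0, 1.5, 0, 0, 0, -1]
    - [0.4, 0.7, 0.4, 0, 0, 0, -1]
    - [1.0, 1.5, 0, 0, 0, 0, -1]
    - [1.5, 2.5, 0, 0, 0, 0, -1]
    - [2, 3, 0, 0, 0, 0, -1]
    - [2, 3, 0, 0, 0, 0, -1]
    - [2, 3, 0, 0, 0, 0, -1]
    - [1.5, 3, 0, 0, 0, 0, -1]
    - [1.5, 2.5, 0, 0, 0, 0, -1]
    - [1, 1.5, 0, 0, 0, 0, -1]
    - [0.7, 1.0, 0, 0, 0, 0, -1]
    - [0.3, 0.5, 0, 0, 0, 0, -1]
    - [0, 0, 0, 0, 0, 0, -1]

```text
time: 32.5
tool_pos: [596.4, -93.3, 166.7]
ee_rot: [[-0.982, 0.187, -0.001], [0.187, 0.982, -0.0], [0.0, -0.001, -1.0]]
wrist_force: [-0.1, -0.1, -1.3]
opening: 0.403
gripper_force: 59.9
```

>>> play_rows:
  motion:
    - [0, 0, -0.5, 0, 0, 0, -1]
    - [0, 0, -1.5, 0, 0, 0, -1]
    - [0, 0, -2, 0, 0, 0, -1]
    - [0, 0, -2, 0, 0, 0, -1]
    - [0, 0, -2, 0, 0, 0, -1]
    - [0, 0, -2, 0, 0, 0, -1]
    - [0, 0, -1, 0, 0, 0, -1]
    - [0, 0, -0.6, 0, 0, 0, -1]
    - [0, 0, -0.4, 0, 0, 0, -1]
    - [0, 0, -0.2, 0, 0, 0, -1]
    - [0, 0, 0, 0, 0, 0, -1]
    - [0, 0, 0, 0, 0, 0, -1]
    - [0, 0, 0, 0, 0, 0, -1]

```text
time: 33.8
tool_pos: [596.9, -93.0, 45.5]
ee_rot: [[-0.983, 0.186, 0.001], [0.186, 0.983, -0.0], [-0.001, 0.0, -1.0]]
wrist_force: [-0.6, -0.1, -0.5]
opening: 0.404
gripper_force: 59.9
```

>>> play_rows:
  motion:
    - [0, 0, -0.3, 0, 0, 0, -1]
    - [0, 0, -0.2, 0, 0, 0, -1]
    - [0, 0, -0.2, 0, 0, 0, -1]
    - [0, 0, -0.13, 0, 0, 0, -1]
    - [0, 0, 0, 0, 0, 0, -1]
    - [0, 0, 0, 0, 0, 0, -1]
    - [0, 0, 0, 0, 0, 0, -1]

```text
time: 34.5
tool_pos: [596.5, -93.0, 37.1]
ee_rot: [[-0.982, 0.186, 0.0], [0.186, 0.982, 0.0], [0.0, 0.0, -1.0]]
wrist_force: [-2.2, 0.5, 5.6]
opening: 0.404
gripper_force: 60.6
```

Contact is made, so I'll release, rise and go to the pump bottle.

>>> play_rows:
  motion:
    - [0, 0, 0, 0, 0, 0, 0]
    - [0, 0, 0, 0, 0, 0, 0.5]
    - [0, 0, 0, 0, 0, 0, 1]
    - [0, 0, 0, 0, 0, 0, 1]
    - [0, 0, 0, 0, 0, 0, 1]
    - [0, 0, 0, 0, 0, 0, 1]
    - [0, 0, 1, 0, 0, 0, 1]
    - [0, 0, 2, 0, 0, 0, 1]
    - [0, 0, 3, 0, 0, 0, 1]
    - [0, 0, 3, 0, 0, 0, 1]
    - [0, 0, 3, 0, 0, 0, 1]
    - [0, 0, 1, 0, 0, 0, 1]
    - [0, 0, 0, 0, 0, 0, 1]
    - [0, 0, 0, 0, 0, 0, 1]

```text
time: 35.9
tool_pos: [596.0, -92.7, 165.7]
ee_rot: [[-0.983, 0.186, -0.001], [0.186, 0.983, 0.0], [0.001, 0.0, -1.0]]
wrist_force: [-0.1, 0.3, -0.9]
opening: 1.0
gripper_force: 0.0
```

```bash
python3 look2.py w9 pink 597 -93.2 8
```

```text
[595.69101153 -92.62675928 165.11597888]
(array([596.73200226, -93.46994324]), np.float64(0.08952208824000077))
```

>>> play_rows:
  motion:
    - [-1, -1, 0, 0, 0, 0, 1]
    - [-2.5, -2.5, 0, 0, 0, 0, 1]
    - [-2.5, -2.5, 0, 0, 0, 0, 1]
    - [-2.5, -2.5, 0, 0, 0, 0, 1]
    - [-2.5, -2.0, 0, 0, 0, 0, 1]
    - [-1.5, -1.5, 0, 0, 0, 0, 1]
    - [-1.0, -0.9, 0, 0, 0, 0, 1]
    - [0, 0, 0, 0, 0, 0, 1]
    - [0, 0, -1, 0, 0, 0, 1]
    - [0, 0, 0, 0, 0, 0, 1]
    - [0, 0, 0, 0, 0, 0, 1]

```text
time: 37.05
tool_pos: [462.0, -220.8, 155.8]
ee_rot: [[-0.983, 0.184, -0.002], [0.184, 0.983, -0.0], [0.002, -0.0, -1.0]]
wrist_force: [-1.0, -0.8, 0.2]
opening: 0.998
gripper_force: 0.0
```

```bash
python3 look2.py w10 pump 461.6 -222.2 4
```

```text
[ 462.03695937 -221.11739633  156.14826642]
```

View pics/w10.png

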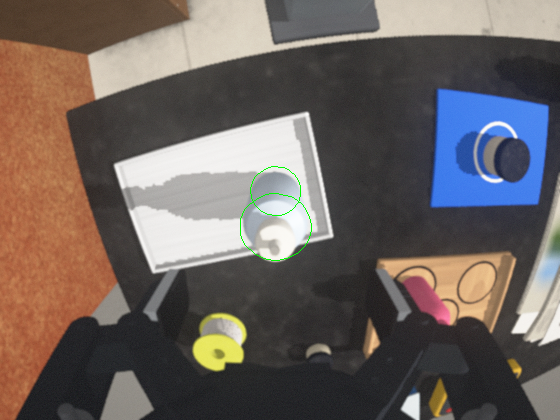

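The pink bottle is back within 1 mm, and the pump bottle matches the overlay in the tray. I'll grasp it now.

>>> play_rows:
  motion:
    - [0, -0.05, -1, 0, 0, 0, 1]
    - [0, 0, -1.5, 0, 0, 0, 1]
    - [0, 0, -2, 0, 0, 0, 1]
    - [0, 0, -1.5, 0, 0, 0, 1]
    - [0, 0, -1.2, 0, 0, 0, 1]
    - [0, 0, -1, 0, 0, 0, 1]
    - [0, 0, -0.7, 0, 0, 0, 1]
    - [0, 0, -0.2, 0, 0, 0, 1]
    - [0, 0, 0, 0, 0, 0, 1]
    - [0, 0, 0, 0, 0, 0, 1]
    - [0, 0, 0, 0, 0, 0, 1]

```text
time: 38.2
tool_pos: [461.9, -222.6, 66.1]
ee_rot: [[-0.983, 0.186, 0.001], [0.186, 0.983, -0.0], [-0.001, -0.0, -1.0]]
wrist_force: [0.3, -0.5, 0.4]
opening: 1.0
gripper_force: 0.0
```

>>> play_rows:
  motion:
    - [0, 0.04, -0.22, 0, 0, 0, 1]
    - [0, 0, 0, 0, 0, 0, 0.5]
    - [0, 0, 0, 0, 0, 0, 0]
    - [0, 0, 0, 0, 0, 0, -1]
    - [0, 0, 0, 0, 0, 0, -1]
    - [0, 0, 0, 0, 0, 0, -1]
    - [0, 0, 0, 0, 0, 0, -1]
    - [0, 0, 0, 0, 0, 0, -1]
    - [0, 0, 0, 0, 0, 0, -1]
    - [0, 0, 0, 0, 0, 0, -1]

```text
time: 39.2
tool_pos: [462.1, -222.3, 63.9]
ee_rot: [[-0.983, 0.186, 0.001], [0.186, 0.983, -0.0], [-0.001, -0.0, -1.0]]
wrist_force: [0.2, -0.8, 4.4]
opening: 0.521
gripper_force: 61.8
```

>>> play_rows:
  motion:
    - [0, 0, 0.5, 0, 0, 0, -1]
    - [0, 0, 1.0, 0, 0, 0, -1]
    - [0, 0, 2, 0, 0, 0, -1]
    - [0, 0, 2, 0, 0, 0, -1]
    - [0, 0, 2, 0, 0, 0, -1]
    - [0, 0, 2, 0, 0, 0, -1]
    - [0, 0, 1.5, 0, 0, 0, -1]
    - [0, 0, 1, 0, 0, 0, -1]
    - [0.5, 0.7, 0, 0, 0, 0, -1]
    - [1.0, 1.5, 0, 0, 0, 0, -1]
    - [2, 2.5, 0, 0, 0, 0, -1]
    - [2, 3, 0, 0, 0, 0, -1]
    - [2, 3, 0, 0, 0, 0, -1]
    - [2, 3, 0, 0, 0, 0, -1]
    - [2, 3, 0, 0, 0, 0, -1]
    - [1.5, 2.5, 0, 0, 0, 0, -1]
    - [1, 1.5, 0, 0, 0, 0, -1]
    - [0.7, 0.7, 0, 0, 0, 0, -1]
    - [0.3, 0.3, 0, 0, 0, 0, -1]
    - [0, 0, 0, 0, 0, 0, -1]

```text
time: 41.2
tool_pos: [611.4, -6.2, 183.2]
ee_rot: [[-0.982, 0.187, -0.0], [0.187, 0.982, -0.001], [0.0, -0.001, -1.0]]
wrist_force: [-0.3, 0.1, -1.8]
opening: 0.522
gripper_force: 61.3
```

>>> play_rows:
  motion:
    - [0, 0, -0.5, 0, 0, 0, -1]
    - [0, 0, -1.5, 0, 0, 0, -1]
    - [0, 0, -2, 0, 0, 0, -1]
    - [0, 0, -2, 0, 0, 0, -1]
    - [0, 0, -2, 0, 0, 0, -1]
    - [0, 0, -1, 0, 0, 0, -1]
    - [0, 0, -0.8, 0, 0, 0, -1]
    - [0, 0, -0.4, 0, 0, 0, -1]
    - [0, 0, 0, 0, 0, 0, -1]
    - [0, 0, 0, 0, 0, 0, -1]
    - [0, 0, 0, 0, 0, 0, -1]

```text
time: 42.3
tool_pos: [612.0, -5.1, 82.2]
ee_rot: [[-0.982, 0.186, 0.001], [0.186, 0.982, 0.0], [-0.001, 0.0, -1.0]]
wrist_force: [-0.1, -0.3, -0.9]
opening: 0.514
gripper_force: 61.3
```

>>> play_rows:
  motion:
    - [0, -0.03, -0.5, 0, 0, 0, -1]
    - [0, 0, -0.4, 0, 0, 0, -1]
    - [0, 0, -0.2, 0, 0, 0, -1]
    - [0, 0, -0.2, 0, 0, 0, -1]
    - [0, 0, -0.12, 0, 0, 0, -1]
    - [0, 0, 0, 0, 0, 0, -1]
    - [0, 0, 0, 0, 0, 0, -1]
    - [0, 0, 0, 0, 0, 0, -1]

```text
time: 43.1
tool_pos: [611.9, -5.4, 68.0]
ee_rot: [[-0.983, 0.186, 0.001], [0.186, 0.983, 0.0], [-0.001, 0.0, -1.0]]
wrist_force: [-3.1, 0.2, 5.1]
opening: 0.521
gripper_force: 62.0
```

>>> play_rows:
  motion:
    - [0, 0, 0, 0, 0, 0, 0]
    - [0, 0, 0, 0, 0, 0, 0.5]
    - [0, 0, 0, 0, 0, 0, 1]
    - [0, 0, 0, 0, 0, 0, 1]
    - [0, 0, 0, 0, 0, 0, 1]
    - [0, 0, 0, 0, 0, 0, 1]
    - [0, 0, 1, 0, 0, 0, 1]
    - [0, 0, 2, 0, 0, 0, 1]
    - [0, 0, 3, 0, 0, 0, 1]
    - [0, 0, 3, 0, 0, 0, 1]
    - [0, 0, 3, 0, 0, 0, 1]
    - [0, 0, 3, 0, 0, 0, 1]
    - [0, 0, 2, 0, 0, 0, 1]
    - [-1, -2, 1, 0, 0, 0, 1]
    - [-1.1, -2.3, 0, 0, 0, 0, 1]
    - [0, 0, 0, 0, 0, 0, 1]
    - [0, 0, 0, 0, 0, 0, 1]
    - [0, 0, 0, 0, 0, 0, 1]
    - [0, 0, 0, 0, 0, 0, 1]

```text
time: 45.0
tool_pos: [590.6, -47.4, 246.9]
ee_rot: [[-0.983, 0.185, -0.001], [0.185, 0.983, 0.0], [0.001, 0.0, -1.0]]
wrist_force: [-0.1, 0.6, 0.4]
opening: 1.0
gripper_force: 0.0
```

```bash
sed -i 's/^cv2.imwrite/for x,y,z,r in((611.7,-6,8,23.5),(611.7,-6,102,23.5),(460,20,4,33)):cv2.polylines(im,[circ(c,x,y,z,r).astype(np.int32)],1,(0,0,255),1)\ncv2.imwrite/' look2.py; python3 look2.py w11 pink 597 -93.2 8
```

```text
[590.57427942 -47.45738962 246.82059791]
(array([596.61804628, -93.60084362]), np.float64(0.10143243908442039))
```

View pics/w11.png

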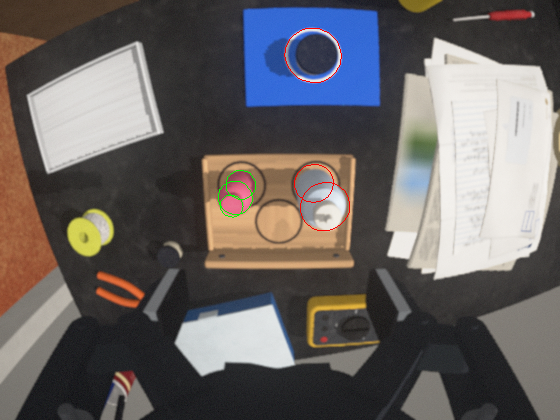

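The picture shows both bottles upright in their start places at (236,187) and (318,190). The jar is inside the white circle at (316,54) and the tray is empty.

```bash
python3 -c "
from plant import bot
print(bot.sign_off())"
```

```text
the job is handed in; nothing more can be done
None
```

The job is handed in at about 45 s of robot time: the jar stands in the white circle on the mat, and both bottles are back upright within about 1–2 mm of where they started, with no contact with the spool, cutters or screwdriver.

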